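Scrape the used vial caps off the tilted tray

ROBOT

A 6-joint arm with a two-finger parallel gripper is mounted at the origin on the work surface. World frame = base frame: x ahead of the robot, y to its left, z up, the work surface at z = 0. Lengths are in m, angles in degrees, forces in N, time in s.
With the tool pointing down it reaches from about 0.375 to 0.75 m from the base axis. Payload 9 kg.
Tool frame: the origin (TCP) lies where the fingers leave the gripper's body, on its centre line; the fingertips stand 73 mm ahead of it and the grasp point (between the pads) lies 54 mm ahead of it (robot.tip_reach is the distance from the TCP to the fingertips, in m); z points along the fingers, y is the line along which they close (so a half turn about z gives the same grasp; the last joint's range is limited). The gripper opens to 85 mm and grips with 20 to 120 N. Pads are 22 mm wide; open, the fingers measure 114 mm over their backs; the gripper's body (76 mm by 85 mm) begins 54 mm behind the grasp point. The pads swing forward as they close: fully open they stand 13 mm farther back than shut.
Start: joints at [58.402, 5.964, 5.575, 89.605, 0, 77.527], TCP at [0.197, 0.567, 0.304] pointing down, gripper open.
Joint ranges: [-171.21, 171.21], [-48.23, 106.86], [-62.78, 66.21], [-105.2, 120.99], [-86.42, 89.51], [-180, 180]. Speed limits (degrees/s): [127.2, 127.2, 147.25, 180, 180, 180].

INTERFACE

Orientations are given as [roll, pitch, yaw] about the fixed x, y, z axes, in that order (R = Rz(yaw) Ry(pitch) Rx(roll)).
In Python, from plant import robot gives the robot as it stands. Calls block until the motion is done:
- robot.move_pose(position, orientation): joint-space move of the TCP to a pose.
- robot.line_to(position, vel=0.15, rotation=None, guard=None): straight line of the TCP; rotation=None keeps the orientation; vel is the mean speed in m/s. With guard (N) it stops when the force on the tool has changed by that much, and returns True; else False.
- robot.goto_joints(angles): joint-space move.
- robot.set_gripper(opening): finger opening in m; the grip force is fixed at half the most; returns when the fingers have stopped.
- robot.pause(seconds).
- robot.ik(position, orientation): joint angles nearest the present ones, or None.
- robot.observe(): the state.
- robot.grab_frame(name): name is "scene" or "top" or "wrist"; returns the picture (400x640x3 uint8, blue, green, red); there is no depth.
- robot.get_calibration(name): a dict with "vertical_fov" (degrees; the focal length in pixels is half the picture's height over the tangent of half this angle, whatever the lens; pixels are square), "cx", "cy" (the principal point, pixels), "rvec" (rotation vector, rad) and "tvec" (3), from world to camera coordinates, as OpenCV has them. Camera axes: x right, y down, z forward; pixel columns grow to the right and rows downward; lengths in m; the calibration is good to about 2 mm. The wrist camera is an equidistant fisheye: a pixel r from the principal point sees the ray r / f radians off the axis. A picture is of the moment at which its call begins: read the wrist's pose just before it. get_calibration takes no time and is no camera call; for the wrist camera it gives the pose at the moment of the call.
A pose or a line that the arm cannot do raises robot.IKError and nothing moves.
- robot.job_done(): hands the job in; it is judged then, once.
The state is a dict: "time": time; "q": joint angles; "qvel": joint speeds; "joint_torque": joint torques, N m; "tool_pos": TCP position; "tcp_rot": TCP orientation; "ft_force": force on the tool from outside, world axes, zero at the start; "torque": the same for the moment, N m; "gripper_width": finger opening in m; "gripper_force": force on a finger pad.
Only numpy, scipy, OpenCV 4.12 (cv2) and the standard library are available. Lean on these libraries where they do the work, as an engineer would, in place of code of your own. Each camera call takes 0.05 s, during which the arm holds its last target. There are 200 camera calls.

TASK

Put the white waste cup under the open lip of the blue tray and raise the tray by its bar until its black pointer points at the red marker, where it stays by itself. Then sweep all three stuck caps down off the tray floor into the cup with the yellow scraper, without touching the caps with the fingers, and set the scraper back seated in its grey rest; leave the tray at the marker, the cup standing upright, and do not shift the red marker, the two bottles, the beaker or the vial rack.

Things in the scene. Friction and masses are not known exactly. Their poses are not given: they have to be found in the camera images.
- stand: Fixed stand of the tray. Origin: on the bench below the tray hinge; x uphill (lip to bar), y along the hinge. Hinge axis 100 mm up, level with the tray floor's top. Foot: x -10 to 160, y -60 to 60, 10 mm high. White cheeks at y = +/-53, x -10 to 40, 108 mm high. Aluminium wire arc (6 mm thick) at y = -67, 128 mm from the hinge, up to 0.7 rad. Free below the lip for x < -10.
- tray (a joint): Tilt of the blue tray, rad: 0 level (start), up to 0.62 as the bar end rises. Stiff hinge (1.7 N m), stays where left; lifting at the bar takes about 10 N, 8 N pressed down far uphill lowers it. Along the floor from the hinge, uphill +: open lip at -40 mm, inner face of back wall at 165. Side walls' inner faces at +/-42 mm. Walls 4 mm thick, 18 high; no wall at the lip. Floor 4 mm thick.
- tray_lip (a point): Middle of the tray's open lip edge, on the floor's top, 40 mm downhill of the hinge: 100 mm over the bench when level; sinks up to 20 mm as the tray tilts. Axes are the tray's (x uphill along the floor, z normal to it).
- tray_bar (a point): Middle of the round steel lift bar at the tray's uphill end, at floor level, 207 mm from the hinge: 10 mm thick, 84 mm long along the hinge direction, with 33 mm of free space between it and the back wall. It can turn between the fingers.
- tray_pointer (a point): Tip of the black pointer on the tray's side (y = -58 mm), 118 mm from the hinge.
- marker_tip (a point): The place where the pointer's tip must come: the inner tip of the red marker on the curved wire, at the same 118 mm from the hinge and the same y = -58 mm. The marker is set anew at every start, somewhere between 0.33 and 0.48 rad of tilt.
- cap1: A used vial cap, aluminium with a small red centre: disc 20 mm across, 6 mm thick, about 14 g, lying flat on the tray floor and stuck by friction: it does not slide by itself at the set tilt. Origin: centre of its underside.
- cap2: A used vial cap, aluminium with a small red centre: disc 20 mm across, 6 mm thick, about 14 g, lying flat on the tray floor and stuck by friction: it does not slide by itself at the set tilt. Origin: centre of its underside.
- cap3: A used vial cap, aluminium with a small red centre: disc 20 mm across, 6 mm thick, about 14 g, lying flat on the tray floor and stuck by friction: it does not slide by itself at the set tilt. Origin: centre of its underside.
- cup: White rectangular waste cup, loose, 160 g: outside 70 mm (x) by 110 mm (y), 55 mm high, walls 4 mm, open on top. Origin: centre of its underside. An orange upright fin to hold it by stands on its -x side: 10 mm thick along y, from x = -35 to -60 mm, from 18 to 60 mm high. Fits below the lip with the fin pointing downhill, away from the stand.
- rest: Fixed grey rest for the scraper: block 56 mm (x) by 90 mm (y), 45 mm high, with a slot 16 mm (x) by 72 mm (y) right through it. Origin: centre of its underside.
- scraper: Yellow scraper, loose, 120 g, at the start upright in the rest, blade in the slot, black shoulder on the rest's top. Origin: middle of the blade's lower edge, 5 mm above the bench when seated. Blade 4 mm thick (x), 60 wide (y), 40 high; shoulder 36 (x) by 64 (y) from 40 to 48 mm up; handle 18 (x) by 30 (y) from 48 to 108 mm up. Its x and y lie along the rest's. Seats either way round.
- bottle: Bystander: amber bottle, 54 mm across, 120 mm high. Origin: centre of its underside.
- whitejar: Bystander: white bottle with a blue cap, 48 mm across, 110 mm high, between the work and the starting places of cup and rest. Origin: centre of its underside.
- beaker: Bystander: glass beaker, 66 mm across, 75 mm high. Origin: centre of its underside.
- vialrack: Bystander: blue rack with six vials, 90 (x) by 50 (y) mm, 54 mm high. Origin: centre of its underside.
Not all that is in view belongs to the job. Leave any brown or green look-alike of the cup alone.

How it is judged (in metres and radians):
On the way, in this order (a step that is already met when the one before it is completed fails the run):
1. the tray is tilted to the marker (pointer tip within 8 mm of the marker's tip) with all three caps still on its floor (distance between tray_pointer and marker_tip below 0.008 m and x of each of cap1, cap2, cap3 in the frame of tray_lip above 0 m and z of cap1 in the frame of tray_lip between -0.005 and 0.01 m and z of cap2 in the frame of tray_lip between -0.005 and 0.01 m and z of cap3 in the frame of tray_lip between -0.005 and 0.01 m), for 0.2 s.
2. with the tray at the marker, the scraper's edge comes down onto the tray floor (within 15 mm of it) while not all caps are in the cup (distance between tray_pointer and marker_tip below 0.008 m and x of scraper in the frame of tray_lip between 0 and 0.21 m and y of scraper in the frame of tray_lip between -0.04 and 0.04 m and z of scraper in the frame of tray_lip below 0.015 m and not ((x of cap1 in the frame of cup between -0.034 and 0.034 m and y of cap1 in the frame of cup between -0.054 and 0.054 m and z of cap1 in the frame of cup between -0.003 and 0.05 m) and (x of cap2 in the frame of cup between -0.034 and 0.034 m and y of cap2 in the frame of cup between -0.054 and 0.054 m and z of cap2 in the frame of cup between -0.003 and 0.05 m) and (x of cap3 in the frame of cup between -0.034 and 0.034 m and y of cap3 in the frame of cup between -0.054 and 0.054 m and z of cap3 in the frame of cup between -0.003 and 0.05 m))), for 0.05 s.
3. all three caps are in the cup (x of cap1 in the frame of cup between -0.034 and 0.034 m and y of cap1 in the frame of cup between -0.054 and 0.054 m and z of cap1 in the frame of cup between -0.003 and 0.05 m and x of cap2 in the frame of cup between -0.034 and 0.034 m and y of cap2 in the frame of cup between -0.054 and 0.054 m and z of cap2 in the frame of cup between -0.003 and 0.05 m and x of cap3 in the frame of cup between -0.034 and 0.034 m and y of cap3 in the frame of cup between -0.054 and 0.054 m and z of cap3 in the frame of cup between -0.003 and 0.05 m), for 0.2 s.
At the end, for the whole second after the job is handed in: All caps inside the cup; cup upright on the bench (0.1 rad); pointer tip within 8 mm of the marker tip; scraper upright (0.12 rad) and seated in its rest (within 12 mm of its middle, edge at most 10 mm above the rest's underside); all at rest (all of step 3 and angle between cup's own z axis and vertical below 0.1 rad and height (world z) of cup below 0.01 m and distance between tray_pointer and marker_tip below 0.008 m and x of scraper in the frame of rest between -0.012 and 0.012 m and y of scraper in the frame of rest between -0.012 and 0.012 m and z of scraper in the frame of rest below 0.01 m and angle between scraper's own z axis and vertical below 0.12 rad and linear speed of each of scraper, cup below 0.02 m/s and linear speed of each of cap1, cap2, cap3 below 0.03 m/s); the robot touches nothing.
It fails at once if a bystander (amber bottle, white bottle, beaker, vial rack) shifted by more than 20 mm or tipped by more than 0.3 rad (distance of any of bottle, beaker, vialrack, whitejar from where it was at the start of the episode above 0.02 m or angle between any of bottle, beaker, vialrack, whitejar's own z axis and vertical above 0.3 rad).
It fails at once if the fingers touch a cap (contact force between the fingers and cap1 above 0.3 N or contact force between the fingers and cap2 above 0.3 N or contact force between the fingers and cap3 above 0.3 N).
It fails at once if the red marker shifted by more than 6 mm (distance of marker_tip from where it was at the start of the episode above 0.006 m).
It also fails if it takes over 72 s, if anything falls off the work surface, if the arm or the gripper's body presses on something with over 40 N, if the wrist force passes 120 N, or if a joint passes its speed limit or range.

## Working session

There is one attempt and no reset: what is moved stays moved. The work goes in short steps, each a Python script; the robot and the scene stay as the last script left them, time stands still between calls to the robot, and variables do not carry over. Pictures are saved under pics/ and viewed, at most 10 in all, crops included, and the job is handed in when it is done.

```bash
mkdir -p pics; ls; python3 - <<'E'
from plant import robot
import cv2
for n in("scene","top"):
    cv2.imwrite(f"pics/{n}0.png",robot.grab_frame(n)); print(n,robot.get_calibration(n))
o=robot.observe();print(o['time'],o['tcp_rot'],o['tool_pos'],o['gripper_width'])
E
```

```text
pics
scene {'vertical_fov': 57.272693473994, 'cx': 316.9283671508564, 'cy': 199.34049686556412, 'rvec': array([ 1.34472085,  2.38040437, -0.78890506]), 'tvec': array([ 0.38347899, -0.30104099,  1.15430041])}
top {'vertical_fov': 53.48662999728828, 'cx': 319.8329729795909, 'cy': 193.00331081016932, 'rvec': array([ 2.09394053, -2.12797761,  0.17540076]), 'tvec': array([-0.08100961,  0.56484009,  1.02227704])}
0.1 [-1.79929482e+02 -1.51886821e-02  1.60876581e+02] [0.19644132 0.56669731 0.30317108] 0.08511490905554646
```

View pics/scene0.png

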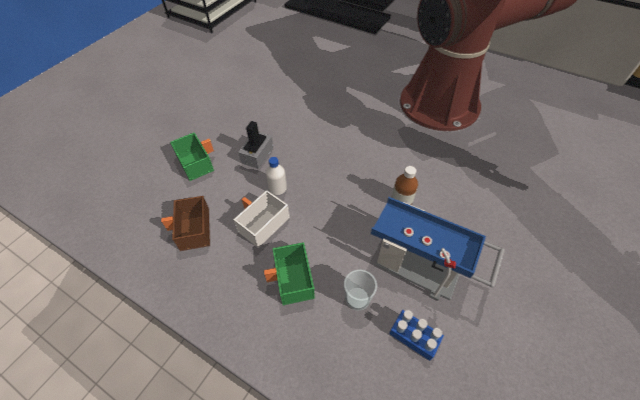

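View pics/top0.png

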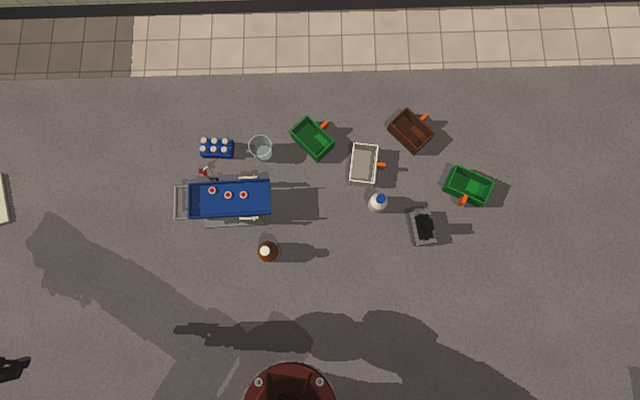

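The top view has world +x up and +y left: tray lip near px (271,197), bar near (178,202), caps (212,190), (228,195), (243,195), red marker (203,172). The white cup is at (364,163) with its fin at (381,165), and the rest with scraper at (424,227). Next I measure these with masks.

```bash
cat > h.py <<'E'
from plant import robot
import numpy as np, cv2
def cal(n):
    c=robot.get_calibration(n); R=cv2.Rodrigues(np.array(c['rvec'],float))[0]; t=np.array(c['tvec'],float)
    f=200/np.tan(np.radians(c['vertical_fov'])/2); return R,t,f,c['cx'],c['cy'],-R.T@t
def ray(n,uv,C=None):
    R,t,f,cx,cy,o=C or cal(n); d=np.array([uv[0]-cx,uv[1]-cy])/f
    if n=='wrist':
        r=np.hypot(*d); v=np.array([*(d*np.sin(r)/max(r,1e-9)),np.cos(r)])
    else: v=np.array([*d,1.])
    return o,R.T@(v/np.linalg.norm(v))
def plane(n,uv,z,C=None):
    o,d=ray(n,uv,C); return o+d*(z-o[2])/d[2]
def proj(n,P,C=None):
    R,t,f,cx,cy,o=C or cal(n); p=R@np.array(P)+t
    if n=='wrist':
        s=np.hypot(p[0],p[1]); a=np.arctan2(s,p[2]); return np.array([cx,cy])+f*a*p[:2]/max(s,1e-9)
    return np.array([cx,cy])+f*p[:2]/p[2]
def tri(a,b):
    (o1,d1),(o2,d2)=a,b; s=np.linalg.lstsq(np.c_[d1,-d2],o2-o1,rcond=None)[0]
    p,q=o1+d1*s[0],o2+d2*s[1]; return (p+q)/2,np.linalg.norm(p-q)
def blobs(m,amin=6):
    cs=cv2.findContours(m.astype(np.uint8),cv2.RETR_EXTERNAL,cv2.CHAIN_APPROX_NONE)[0]
    return sorted([c for c in cs if len(c)>=amin],key=lambda c:-cv2.contourArea(c))
E
python3 - <<'E'
from h import *
np.set_printoptions(precision=4,suppress=True)
for n in('top','scene'):
    im=cv2.imread(f'pics/{n}0.png'); hsv=cv2.cvtColor(im,cv2.COLOR_BGR2HSV); H,S,V=cv2.split(hsv)
    print(n,'cam',cal(n)[5])
    for nm,m in dict(blue=(H>100)&(H<125)&(S>140)&(V>50),red=((H<6)|(H>173))&(S>130)&(V>120),orange=(H>5)&(H<16)&(S>190)&(V>150),white=(S<40)&(V>190),black=(V<28)).items():
        for c in blobs(m,6)[:7]:
            r=cv2.minAreaRect(c); print(nm,len(c),np.round(c.reshape(-1,2).mean(0),1),np.round(r[0],1),np.round(r[1],1),round(r[2],1))
im=cv2.imread('pics/top0.png')[95:265,165:495]; a=cv2.resize(im,None,fx=2.4,fy=2.4,interpolation=cv2.INTER_CUBIC)
cv2.imwrite('pics/topcrop.png',a)
im=cv2.imread('pics/scene0.png')[190:310,350:510]; cv2.imwrite('pics/scenecrop.png',cv2.resize(im,None,fx=5,fy=5,interpolation=cv2.INTER_CUBIC))
E
```

```text
top cam [ 0.3606 -0.1141  1.108 ]
blue 274 [233.  195.3] [228.4 198. ] [35.9 83. ] 86.4
blue 170 [217.5 149.6] [216. 148.] [18. 32.] 90.0
blue 23 [380.4 198.3] [380.5 198. ] [7. 8.] 0.0
red 23 [202.4 171.7] [202.6 171.3] [8.4 3.9] 21.8
red 10 [227.5 194.2] [227.5 194.5] [3. 3.] 90.0
red 10 [211.5 189.8] [211.5 189.5] [3. 3.] 90.0
red 9 [242.7 194.2] [242.5 194.5] [3. 3.] 90.0
orange 30 [462.5 199.4] [462.6 199.3] [ 5.8 10.7] 26.6
orange 19 [380.8 164.1] [381.  164.1] [8.2 3.1] 9.5
orange 15 [423.7 116.3] [423.8 116.3] [2.8 7.8] 45.0
orange 16 [323.2 123.9] [323.3 123.8] [2.8 7.8] 45.0
white 97 [  1.8 202.5] [  3.5 200.5] [ 7. 41.] 0.0
white 28 [373.6 201.9] [373.3 202.1] [12.1  6.7] 63.4
white 23 [264.2 250.3] [264.3 250.3] [7.8 8.5] 45.0
white 108 [353.6 167.6] [352.6 165.2] [41.4 16.2] 69.8
white 85 [374.8 164.6] [374.3 164. ] [ 4.6 38.3] 9.2
white 11 [224.4 140.4] [224.5 140.5] [3. 3.] 90.0
white 11 [213.6 140.4] [213.5 140.5] [3. 3.] 90.0
black 46 [287.6 397. ] [288. 396.] [ 6. 22.] 90.0
black 94 [  7.3 364.3] [ 10.  365.5] [15. 20.] 90.0
black 84 [ 16.5 373.2] [ 16.6 373.3] [ 7.
[... 561 characters left out ...]
 181 [ 23.1 285.6] [ 26.7 284.1] [26.8 34.9] 48.8
white 92 [ 26.7 247.4] [ 27.2 246.4] [29.6 23.2] 36.9
white 69 [  9.  230.8] [  7.9 229.7] [22.1 25.1] 52.4
white 104 [  8.  265.2] [  6.2 263.7] [25.2 21.1] 56.3
white 62 [279.9 177.5] [280.5 178. ] [25.5 12.5] 63.4
white 26 [410.4 169.8] [410.4 169.7] [10.3  7.2] 26.6
black 269 [342.9  19.3] [339.4  17. ] [84.4 11.1] 16.5
black 114 [370.8   3. ] [368.5   5. ] [10. 45.] 90.0
black 176 [429.   28.9] [428.3  28.5] [16.6 30.3] 3.4
black 37 [633.9  81.6] [633.8  81. ] [13.6  8.9] 18.4
black 124 [364.9   9.2] [364.1   9.7] [52.4  4.7] 15.1
black 115 [183.1  16.6] [183.4  17.8] [50.5 10.4] 26.1
black 42 [250.6 137.1] [250.1 137.1] [17.2  6.4] 77.0
```

View pics/topcrop.png

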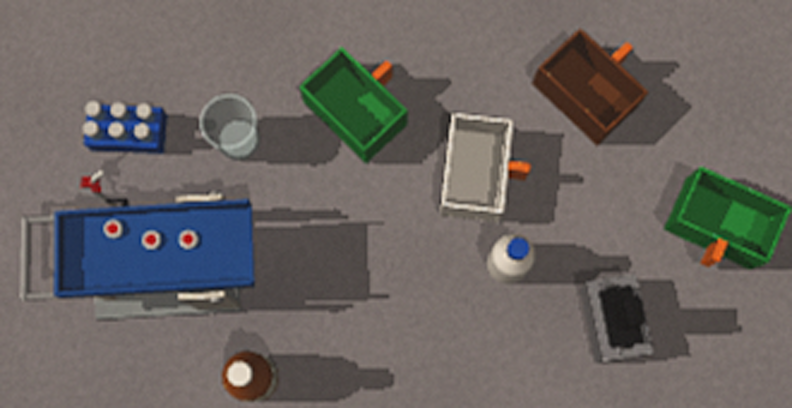

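View pics/scenecrop.png

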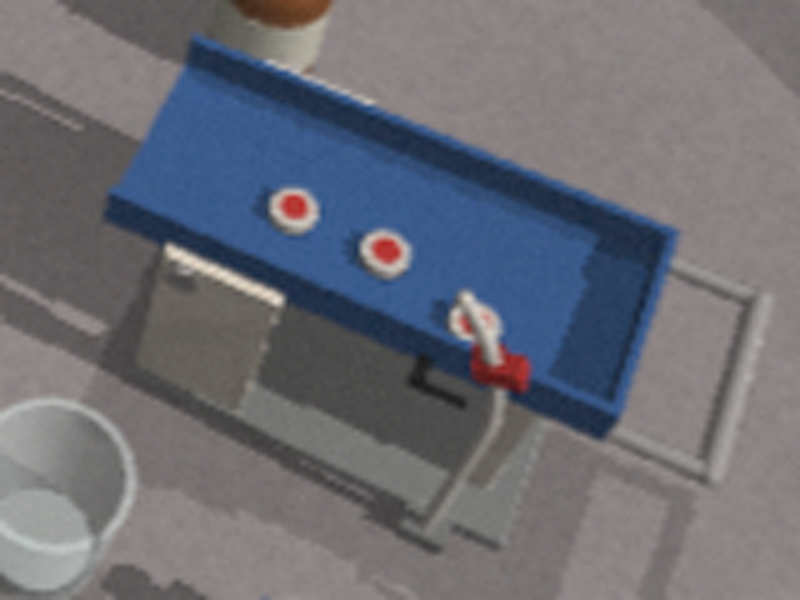

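The top crop shows the tray wall corners at crop px (55,211), (252,203), (254,286), (57,296) and the cup rim right edge from (513,118) to (501,214). The scene crop shows all three caps, the red marker at (500,368), and the black pointer just below the tray side at (420,375).

```bash
cat > m1.py <<'E'
from h import *
np.set_printoptions(precision=4,suppress=True)
def fit(L,W): # 2D rigid
    L=np.array(L);W=np.array(W);a=L.mean(0);b=W.mean(0);U,_,Vt=np.linalg.svd((L-a).T@(W-b));R=(U@Vt).T
    return b-R@a,np.arctan2(R[1,0],R[0,0]),np.linalg.norm((W-b)-(L-a)@R.T,axis=1)
Ct,Cs=cal('top'),cal('scene')
T=lambda x,y:(165+(x+.5)/2.4-.5,95+(y+.5)/2.4-.5)
S=lambda x,y:(350+(x+.5)/5-.5,190+(y+.5)/5-.5)
L=[(.169,-.046),(-.04,-.046),(-.04,.046),(.169,.046)]
Wt=[plane('top',T(*p),.118,Ct)[:2] for p in[(55,211),(252,203),(254,286),(57,296)]]
Ws=[plane('scene',S(*p),.118,Cs)[:2] for p in[(613,412),(110,192),(195,38),(677,232)]]
print(np.array(Wt),'\n',np.array(Ws))
for LL,W in((L,Wt),(L,Ws),(L+L,Wt+Ws)): o,a,e=fit(LL,W); print('stand',o,np.degrees(a),e)
R=np.array([[np.cos(a),-np.sin(a)],[np.sin(a),np.cos(a)]])
p,e=tri(ray('top',(202.4,171.7),Ct),ray('scene',(452.2,263.5),Cs)); l=R.T@(p[:2]-o);print('marker',p,e,l,np.degrees(np.arctan2(p[2]-.1,l[0])),np.arctan2(p[2]-.1,l[0]))
for c in((211.5,189.8),(227.5,194.2),(242.7,194.2)): print('cap',R.T@(plane('top',c,.106,Ct)[:2]-o))
for c in((426.8,239.4),(408.4,230.6)): print('capS',R.T@(plane('scene',c,.106,Cs)[:2]-o))
for nm,c,z in(('jar',(380.5,198),.11),('amber',(264.3,250.3),.12),('beakerTop',T(229,124),.075)): w=plane('top',c,z,Ct);print(nm,w,R.T@(w[:2]-o))
print('fin',plane('top',(381,164.1),.06,Ct)); r=plane('top',T(513,118),.055,Ct),plane('top',T(501,214),.055,Ct),plane('top',T(449,113),.055,Ct);print('cup rim',r,np.linalg.norm(r[0]-r[1]),np.linalg.norm(r[0]-r[2]),np.degrees(np.arctan2(*(r[0]-r[1])[1::-1])))
im=cv2.imread('pics/top0.png');g=im.max(2);m=np.zeros_like(g);m[200:255,395:450]=g[200:255,395:450]<42
for c in blobs(m,10)[:3]:
    b=cv2.minAreaRect(c);print('black',b);print(plane('top',b[0],.08,Ct))
E
python3 m1.py
```

```text
[[0.5844 0.2486]
 [0.5891 0.0365]
 [0.4996 0.0335]
 [0.4925 0.2419]] 
 [[0.584  0.2494]
 [0.5935 0.0445]
 [0.5042 0.0413]
 [0.4941 0.2474]]
stand [0.5435 0.0757] 91.8299244181574 [0.0026 0.0017 0.0011 0.0013]
stand [0.5468 0.0812] 92.56227209385769 [0.003  0.0016 0.0026 0.001 ]
stand [0.5451 0.0784] 92.19237403869715 [0.0005 0.0051 0.0034 0.0036 0.0008 0.0043 0.0057 0.0023]
marker [0.6049 0.206  0.1456] 0.007055729285342967 [ 0.1252 -0.0646] 19.99987978221875 0.34906375220276364
cap [ 0.1102 -0.026 ]
cap [ 0.0686 -0.012 ]
cap [ 0.0292 -0.0097]
capS [ 0.0717 -0.0108]
capS [ 0.0315 -0.0089]
jar [ 0.5366 -0.2456  0.11  ] [-0.3235  0.0209]
amber [0.4086 0.0478 0.12  ] [-0.0254  0.1376]
beakerTop [0.6914 0.0702 0.075 ] [-0.0138 -0.1459]
fin [ 0.6389 -0.2576  0.06  ]
cup rim (array([ 0.6979, -0.2537,  0.055 ]), array([ 0.5854, -0.2356,  0.055 ]), array([ 0.7055, -0.1805,  0.055 ])) 0.11391707366450954 0.0735959599085195 -9.166267149703735
black ((424.8077087402344, 226.53846740722656), (25.298978805541992, 15.885405540466309), 78.69007110595703)
[ 0.4651 -0.3603  0.08  ]
```

```bash
python3 - <<'E'
from h import *
np.set_printoptions(precision=4,suppress=True)
robot.move_pose([.53,-.03,.36],[180,0,92]);Ca=cal('wrist');a=robot.grab_frame('wrist')
robot.move_pose([.55,-.30,.33],[180,0,81]);Cb=cal('wrist');b=robot.grab_frame('wrist')
import pickle;pickle.dump((Ca,Cb),open('w.pkl','wb'))
cv2.imwrite('pics/wa.png',a);cv2.imwrite('pics/wb.png',b)
print(robot.observe()['time'],Cb[2:])
cv2.imwrite('pics/wab.png',cv2.resize(np.vstack([a,b]),(480,600)))
E
```

```text
3.6917 (np.float64(309.70691628693146), 318.8156825779552, 204.11872886112334, array([ 0.5631, -0.2173,  0.4003]))
```

View pics/wab.png

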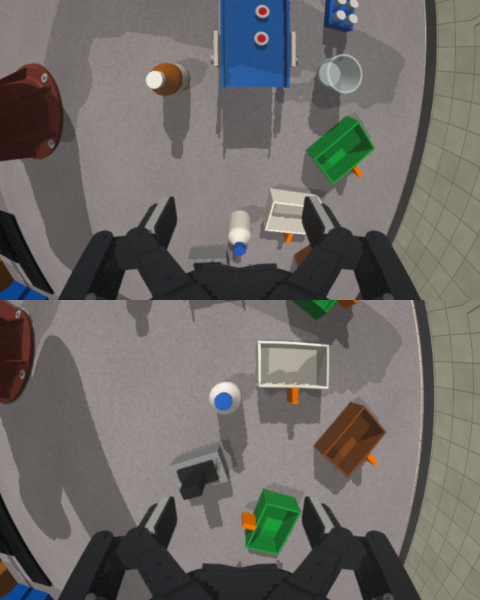

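The wrist views show the tray lip at (255,85) in the top half; the cup at (293,365) and the rest with scraper at (200,470) are in the bottom half. I'll enlarge the three regions for corner picking.

```bash
python3 - <<'E'
from h import *
a=cv2.imread('pics/wa.png');b=cv2.imread('pics/wb.png')
u=lambda i,x,y,w,h,s:cv2.resize(i[y:y+h,x:x+w],None,fx=s,fy=s,interpolation=cv2.INTER_CUBIC)
A=u(b,225,175,100,100,4);B=u(b,330,40,100,100,4);C=u(a,280,0,133,133,3)
o=np.zeros((600,800,3),np.uint8);o[:400,:400]=A;o[:400,400:]=B
o[400:600,:]=cv2.resize(a[70:130,240:480],None,fx=800/240,fy=800/240,interpolation=cv2.INTER_CUBIC)
cv2.imwrite('pics/crops.png',o)
E
```

```text
(no output)
```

View pics/crops.png

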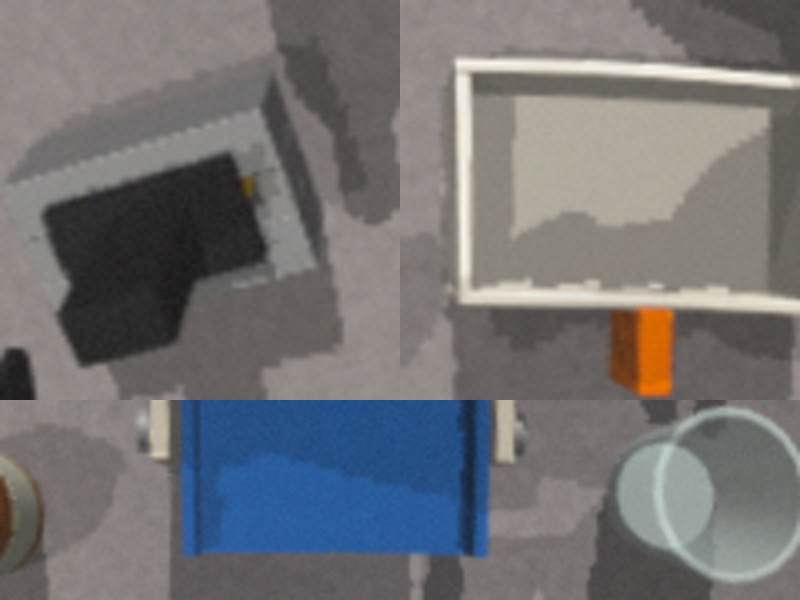

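The rest top corners are at crop px (8,186), (265,108), (320,262), with shoulder corners (42,207), (232,152), (266,258). Cup rim left corners are at (57,58) and (57,302), the fin end near (655,395), and the tray lip wall ends at (183,555) and (488,555).

```bash
python3 - <<'E'
from h import *
import pickle
np.set_printoptions(precision=4,suppress=True)
Ca,Cb=pickle.load(open('w.pkl','rb'))
def pb(x,y,z,ox,oy): return plane('wrist',(ox+(x+.5)/4-.5,oy+(y+.5)/4-.5),z,Cb)[:2]
r=[pb(*p,.045,225,175) for p in((8,186),(265,108),(320,262))]
s=[pb(*p,.053,225,175) for p in((42,207),(232,152),(266,258))]
h=[pb(*p,.113,225,175) for p in((84,365),(180,341))]
for q in(r,s):
    d=q[1]-q[0];e=q[2]-q[1];print('c',(q[0]+q[2])/2,np.linalg.norm(d),np.linalg.norm(e),np.degrees(np.arctan2(*d[::-1])),np.degrees(np.arctan2(*e[::-1])))
print('handle edge',h,np.linalg.norm(h[0]-h[1]))
c=[pb(*p,.055,330,40) for p in((57,58),(57,302))];d=c[0]-c[1]
print('cup',c,np.linalg.norm(d),np.degrees(np.arctan2(*d[::-1])),'fin',pb(238,310,.06,330,40),pb(255,395,.06,330,40))
def pa(x,y,z): return plane('wrist',(240+(x+.5)/3.333-.5,70+(y-400+.5)/3.333-.5),z,Ca)[:2]
l=[pa(183,556,.118),pa(488,556,.118)];print('lip',l,np.linalg.norm(l[0]-l[1]),np.mean(l,0))
for z in(.1,.118):print(pa(335,556,z))
E
```

```text
c [ 0.4719 -0.36  ] 0.0875546693377682 0.05369734131091202 8.431957853950037 -81.71764376991334
c [ 0.4705 -0.3591] 0.06362747820276238 0.036162048366451 8.030957586942419 -84.2671884562259
handle edge [array([ 0.4584, -0.3705]), array([ 0.4865, -0.3666])] 0.028431977546758243
cup [array([ 0.5984, -0.1662]), array([ 0.5881, -0.2341])] 0.06863745150216861 81.42182879567534 fin [ 0.6374 -0.2423] [ 0.6394 -0.2667]
lip [array([0.503 , 0.0395]), array([0.595 , 0.0441])] 0.09203656658557836 [0.549  0.0418]
[0.5497 0.0404]
[0.5484 0.0411]
```

```bash
cat >> h.py <<'E'
YAW=92.5; u=np.array([np.cos(np.radians(YAW)),np.sin(np.radians(YAW))]); vv=np.array([-u[1],u[0]]); O=np.array([.5463,.0805])
def st(x,y,z): return [*(O+x*u+y*vv),z]
E
python3 - <<'E'
from h import *
np.set_printoptions(precision=4,suppress=True)
g=np.array([.6477,-.2084])-.050*np.array([np.cos(np.radians(81.4)),np.sin(np.radians(81.4))])
print(g)
robot.move_pose([*g,.20],[180,0,81.4])
robot.line_to([*g,.096],vel=.15)
robot.set_gripper(0.0)
o=robot.observe();print(o['gripper_width'],o['gripper_force'],o['time'])
robot.line_to([*g,.190],vel=.2)
robot.move_pose(st(-.205,0,.190),[180,0,YAW])
robot.line_to(st(-.205,0,.101),vel=.15)
robot.line_to(st(-.102,0,.101),vel=.12)
print(robot.line_to(st(-.102,0,.094),vel=.05,guard=3))
o=robot.observe();print(o['tool_pos'],o['ft_force'],o['time'])
robot.set_gripper(0.04)
robot.line_to(st(-.104,0,.20),vel=.2)
cv2.imwrite('pics/s1.png',robot.grab_frame('scene'))
cv2.imwrite('pics/w1.png',robot.grab_frame('wrist'))
print(robot.observe()['time'])
E
```

```text
[ 0.6402 -0.2578]
0.009297695739010037 58.65652084350586 5.9083
True
[ 0.5517 -0.0226  0.0955] [ 1.3555 -1.2788  2.2146] 9.1583
10.3333
```

View pics/s1.png

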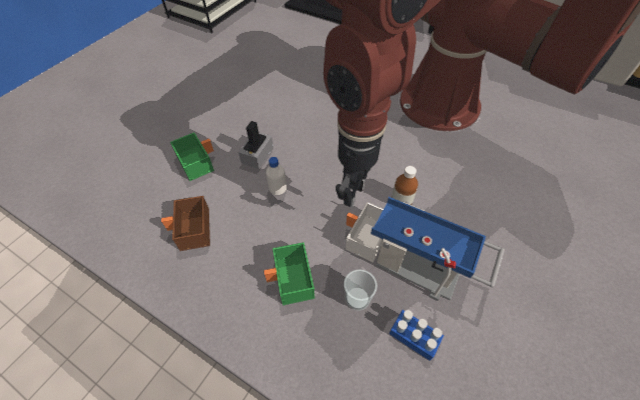

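The scene view shows the cup under the lip at (368,230) with its fin downhill, and everything else undisturbed. Now the bar lift.

```bash
python3 - <<'E'
from h import *
np.set_printoptions(precision=4,suppress=True)
robot.set_gripper(.036)
robot.move_pose(st(.207,0,.26),[180,0,YAW+90])
print(robot.line_to(st(.207,0,.156),vel=.15,guard=6))
robot.set_gripper(0)
o=robot.observe();print(o['gripper_width'],o['tool_pos'],o['ft_force'],o['time'])
p0=np.array(o['tool_pos'])
for t in np.linspace(.05,.35,7):
    d=.207*np.array([np.cos(t)-1,np.sin(t)])
    robot.line_to([*(p0[:2]+d[0]*u),p0[2]+d[1]],vel=.08)
o=robot.observe();print(o['tool_pos'],o['ft_force'],o['gripper_width'],o['time'])
s=robot.grab_frame('scene');t=robot.grab_frame('top');cv2.imwrite('pics/s2.png',s);cv2.imwrite('pics/t2.png',t)
a=cv2.resize(s[200:300,390:520],None,fx=6,fy=6,interpolation=cv2.INTER_CUBIC)
cv2.imwrite('pics/s2c.png',a)
E
```

```text
False
0.007569862389475822 [0.5379 0.2879 0.1574] [-0.798   2.2922  5.3648] 12.9667
[0.5385 0.2757 0.2288] [-0.0202  6.4463  2.5199] 0.007764788702212772 14.9667
```

View pics/s2c.png

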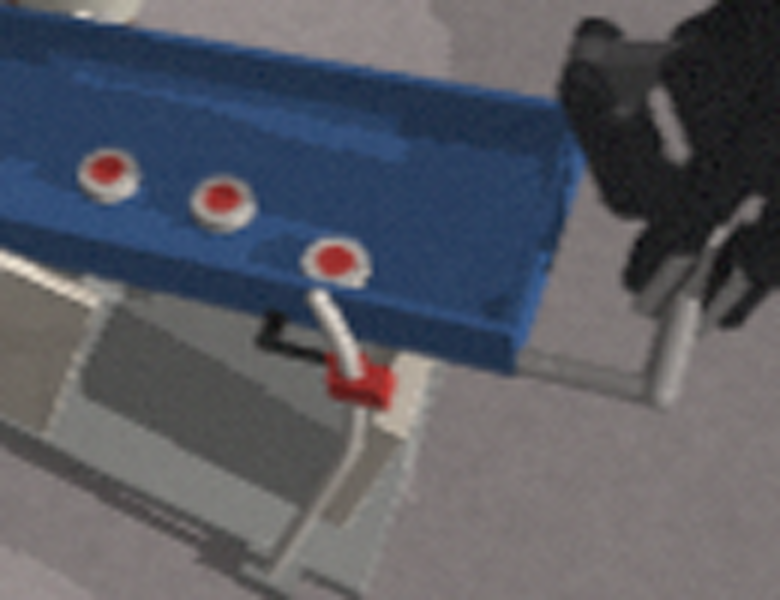

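```bash
python3 - <<'E'
from h import *
np.set_printoptions(precision=1,suppress=True)
C=cal('scene')
f=lambda P:(proj('scene',P,C)-[390,200]+.5)*6-.5
for t in(.30,.33,.36,.39,.42): print(t,f(st(.118*np.cos(t),-.058,.1+.118*np.sin(t))),f(st(.128*np.cos(t),-.067,.1+.128*np.sin(t))), f(st(.207*np.cos(t),-.042,.1+.207*np.sin(t))))
im=cv2.imread('pics/s2.png');H,S,V=cv2.split(cv2.cvtColor(im,cv2.COLOR_BGR2HSV))
m=((H<6)|(H>173))&(S>130)&(V>90)
for c in blobs(m,8)[:5]: c=c.reshape(-1,2);print((c.mean(0)-[390,200]+.5)*6)
E
```

```text
0.3 [327.6 368. ] [351.8 400.4] [651.1 408.7]
0.33 [327.1 361.6] [351.2 393.4] [652.2 396.9]
0.36 [326.2 354.9] [350.3 386.3] [652.6 384.8]
0.39 [324.9 348.2] [349. 379.] [652.3 372.3]
0.42 [323.3 341.4] [347.3 371.5] [651.2 359.6]
[358.6 380.7]
[336. 260.]
[222.5 198. ]
[107.4 169.8]
```

```bash
python3 - <<'E'
from h import *
np.set_printoptions(precision=4,suppress=True)
im=cv2.imread('pics/s0.png') if 0 else None
for n,fn in(('scene','scene0'),('top','top0'),('top','t2'),('scene','s2')):
    C=cal(n);im=cv2.imread(f'pics/{fn}.png').astype(int);m=(im[...,2]>90)&(im[...,2]-np.maximum(im[...,0],im[...,1])>50)
    cc=[(450,263)] if n=='scene' else [(202,171)]
    c=min(blobs(m,8),key=lambda c:np.hypot(*(c.reshape(-1,2).mean(0)-cc[0])))
    mm=np.zeros(m.shape,np.uint8);cv2.drawContours(mm,[c],-1,1,-1);p=np.argwhere(mm).mean(0)[::-1]
    o,d=ray(n,p,C)
    for y in(-.062,-.067,-.072):
        k=(y-(o[:2]-O)@vv)/(d[:2]@vv);q=o+k*d;x=(q[:2]-O)@u;print(fn,p,y,'r',np.hypot(x,q[2]-.1),'th',np.arctan2(q[2]-.1,x))
b=cv2.imread('pics/s2.png')[245:275,435:465];cv2.imwrite('pics/mk.png',np.hstack([cv2.resize(b,(390,390),interpolation=cv2.INTER_NEAREST),cv2.resize(cv2.imread('pics/t2.png')[157:187,185:215],(390,390),interpolation=cv2.INTER_NEAREST)]))
E
```

```text
scene0 [450.5686 263.2549] -0.062 r 0.13097112044201253 th 0.33366868895553425
scene0 [450.5686 263.2549] -0.067 r 0.13307793458652376 th 0.3930713925031517
scene0 [450.5686 263.2549] -0.072 r 0.13563880520134106 th 0.4504276094855525
top0 [202.1471 171.3235] -0.062 r 0.12974996064617092 th 0.4716747139608247
top0 [202.1471 171.3235] -0.067 r 0.1280271899744911 th 0.3212056963455211
top0 [202.1471 171.3235] -0.072 r 0.12924236415210713 th 0.1701411873590164
t2 [202.1429 171.2286] -0.062 r 0.12991658464277808 th 0.4788267102327066
t2 [202.1429 171.2286] -0.067 r 0.12805340740358637 th 0.32871479685848787
t2 [202.1429 171.2286] -0.072 r 0.1291213252598278 th 0.17767126953948115
s2 [450.1803 263.3115] -0.062 r 0.130245566221128 th 0.32969351410323633
s2 [450.1803 263.3115] -0.067 r 0.13233266468571675 th 0.3895388601158357
s2 [450.1803 263.3115] -0.072 r 0.13487807204122298 th 0.4473264332236497
```

View pics/mk.png

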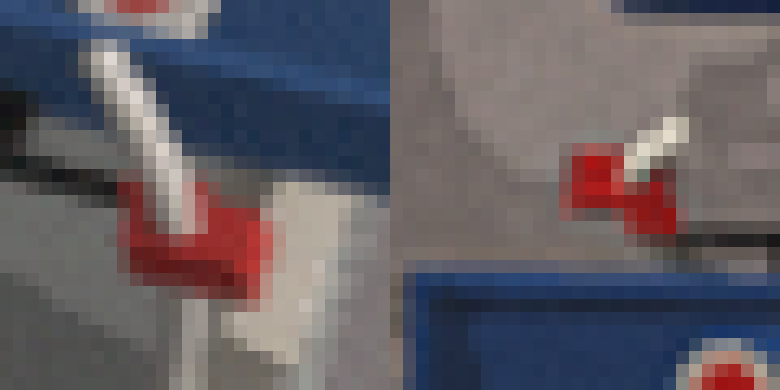

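The close-up shows the black pointer's tip at (115,187) meeting the red arm's inner end at (130,185), so the tilt of about 0.355 is on the marker. Next I release the bar and fetch the scraper.

```bash
cat >> h.py <<'E'
from scipy.spatial.transform import Rotation as Rn
def tool(th): # tool perpendicular to tilted floor
    return (Rn.from_rotvec(-np.array([*vv,0])*th)*Rn.from_euler('xyz',[180,0,YAW+90],degrees=True)).as_euler('xyz',degrees=True)
def edge(xt,yt,h,th,L=.137): # TCP for scraper edge at tray coords (along floor, y, height over floor)
    U=np.array([*u*np.cos(th),np.sin(th)]);N=np.array([*-u*np.sin(th),np.cos(th)])
    return np.array([*O,.1])+xt*U+yt*np.array([*vv,0])+(h+L)*N
def redpts():
    H,S,V=cv2.split(cv2.cvtColor(robot.grab_frame('scene'),cv2.COLOR_BGR2HSV));m=((H<6)|(H>173))&(S>130)&(V>90)
    return [np.round(c.reshape(-1,2).mean(0),1).tolist() for c in blobs(m,8)[:6]]
E
python3 - <<'E'
from h import *
np.set_printoptions(precision=4,suppress=True)
print(redpts())
robot.set_gripper(.034)
p=np.array(robot.observe()['tool_pos']);robot.line_to(p+[0,0,.10],vel=.2)
print(redpts())
for a in((.145,.05),(.145,0),(-.045,0)): print(robot.ik(edge(a[0],-.008,a[1],.355),tool(.355)))
c=[.471,-.3595]
robot.move_pose([*c,.25],[180,0,-171.9])
robot.set_gripper(.055)
print(robot.line_to([*c,.142],vel=.15,guard=8))
robot.set_gripper(0)
o=robot.observe();print(o['gripper_width'],o['gripper_force'],o['tool_pos'],o['tcp_rot'],o['time'])
robot.line_to([*c,.30],vel=.2)
o=robot.observe();print(o['gripper_width'],o['ft_force'],o['time'])
cv2.imwrite('pics/s3.png',robot.grab_frame('scene'))
E
```

```text
[[449.3, 263.0], [445.3, 242.9], [426.5, 232.5], [407.4, 227.8]]
[[449.3, 262.9], [445.5, 242.8], [426.6, 232.5], [407.4, 227.8]]
[-6.0403  0.2269  0.3985 93.3227 20.1047 -9.099 ]
[-4.2292 -0.083  -4.7723 87.7979 20.1937 -7.1722]
[-22.1751   4.52    -7.0832  87.1941  18.4122 -26.1036]
False
0.017048486634332487 60.65307140350342 [ 0.4713 -0.3599  0.1429] [-179.927     0.0449 -171.8997] 20.1
0.017340972889308956 [ 0.4249 -0.1989 -0.9021] 21.0417
```

View pics/s3.png

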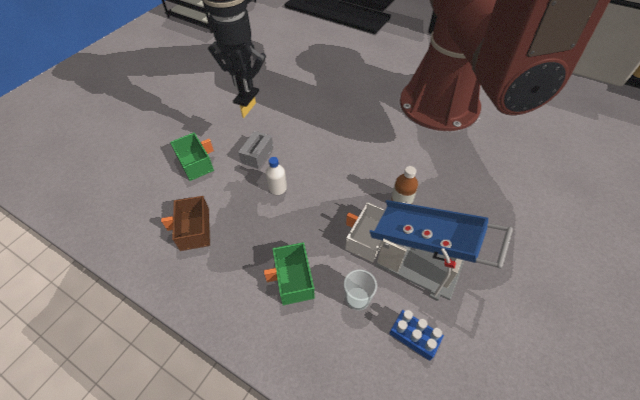

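The scraper is out of the rest and hanging at (247,105). The tray stands tilted with the caps at (407,228), (427,233) and (445,243), and the pointer is on the marker. I'll hover over the tray, touch the floor uphill of the caps, then sweep.

```bash
python3 - <<'E'
from h import *
np.set_printoptions(precision=4,suppress=True)
th=.355;L=.138;X=.143;Y=-.008
robot.move_pose([.52,-.1,.34],[180,0,YAW+90])
robot.move_pose(edge(X,Y,.05,th,L),tool(th))
robot.pause(.3)
robot.line_to(edge(X,Y,.012,th,L),vel=.1)
t=robot.line_to(edge(X,Y,-.012,th,L),vel=.02,guard=2.5)
o=robot.observe();p=np.array(o['tool_pos'])
d=p-edge(X,Y,0,th,L);U=np.array([*u*np.cos(th),np.sin(th)]);N=np.array([*-u*np.sin(th),np.cos(th)])
print(t,'dU',d@U,'dN',d@N,'dV',d[:2]@vv,o['ft_force'],o['tcp_rot'],tool(th),o['gripper_width'],o['time'])
robot.line_to(edge(X,Y,d@N+.003,th,L),vel=.05);print(robot.observe()['ft_force'])
cv2.imwrite('pics/s4.png',robot.grab_frame('scene')[170:310,330:540]); 
i=cv2.imread('pics/s4.png');cv2.imwrite('pics/s4b.png',cv2.resize(i,None,fx=3.8,fy=3.8))
E
```

```text
True dU -0.00011762539250643084 dN -0.0026100266231292996 dV 0.00011579604503415417 [ 0.5312 -0.441   2.7486] [ 159.6563   -0.0334 -177.4978] [ 159.66    0.   -177.5 ] 0.017516810853452282 24.7667
[ 0.0452 -0.7059 -0.7097]
```

View pics/s4b.png

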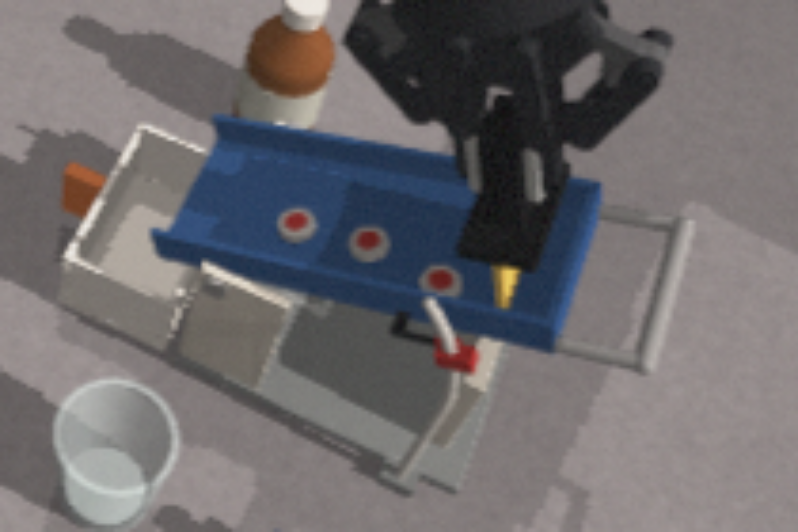

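The blade stands on the floor at (507,285), uphill of all caps, and the cup is under the lip. Sweeping now.

```bash
python3 - <<'E'
from h import *
th=.355;L=.138;X=.143;Y=-.008
print(robot.line_to(edge(-.043,Y,.0005,th,L),vel=.07,guard=15))
o=robot.observe();print(o['ft_force'],o['gripper_width'],o['time'])
robot.pause(.3)
robot.line_to(edge(-.02,Y,.05,th,L),vel=.15)
robot.line_to(edge(.03,Y,.14,th,L),vel=.25)
print(redpts(),robot.observe()['time'])
i=robot.grab_frame('scene')[170:310,330:540];cv2.imwrite('pics/s5.png',cv2.resize(i,None,fx=3.8,fy=3.8))
E
```

```text
False
[ 0.60188429 -0.40761718 -1.88056383] 0.01732411337693822 27.875
[[449.3, 263.0]] 29.3
```

View pics/s5.png

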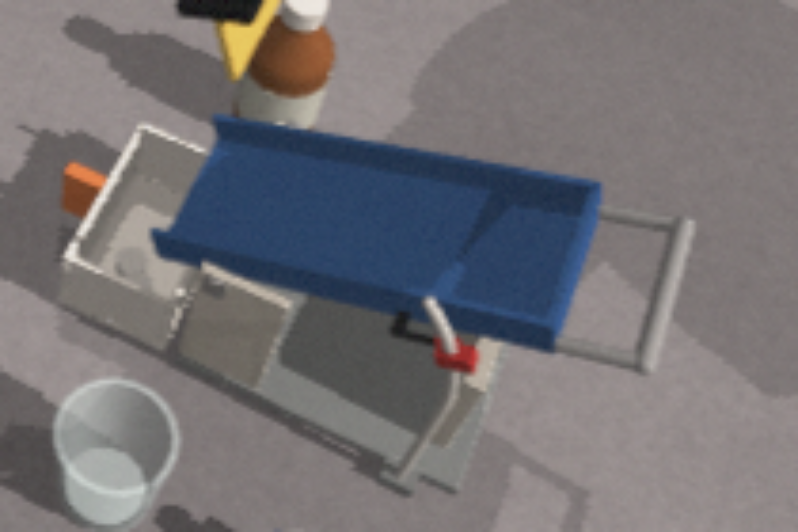

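The tray floor is empty, one cap is visible in the cup at (130,262), and the pointer is still on the marker. I have now viewed 12 pictures, over the limit of 10, so the remaining checks will be numeric only. Next the scraper goes back.

```bash
python3 - <<'E'
from h import *
c=[.471,-.3595]
robot.move_pose([.50,-.1,.34],[180,0,YAW+90])
robot.move_pose([*c,.27],[180,0,-171.9]);robot.pause(.3)
robot.line_to([*c,.19],vel=.15)
print(robot.line_to([*c,.141],vel=.05,guard=5))
o=robot.observe();print(o['tool_pos'],o['ft_force'],o['gripper_width'],o['time'])
if o['tool_pos'][2]<.147:
    robot.set_gripper(.055)
    robot.line_to([*c,.28],vel=.2)
    # wrist look at the cup from its downhill side
    robot.move_pose(st(-.20,0,.30),[180,0,YAW]);C=cal('wrist');w=robot.grab_frame('wrist');cv2.imwrite('pics/w6.png',w)
    import pickle;pickle.dump(C,open('w6.pkl','wb'))
    t=robot.grab_frame('top');cv2.imwrite('pics/t6.png',t)
    m=np.zeros(w.shape[:2],np.uint8)
    q=np.array([proj('wrist',st(-.052+a,b,.004),C) for a,b in((-.031,-.051),(-.031,.051),(.031,.051),(.031,-.051))]).astype(np.int32)
    cv2.fillPoly(m,[q],1)
    H,S,V=cv2.split(cv2.cvtColor(w,cv2.COLOR_BGR2HSV));r=((H<8)|(H>172))&(S>100)&(V>60)&(m>0)
    print(q.tolist(),[(len(x),x.reshape(-1,2).mean(0).round(1).tolist()) for x in blobs(r,1)])
    for n,f,i in(('top',None,t),):
        g=i.max(2);k=np.zeros_like(g);k[205:250,400:445]=g[205:250,400:445]<42
        print('black',[cv2.minAreaRect(x) for x in blobs(k,10)[:1]])
print(robot.observe()['time'],redpts())
E
```

```text
True
[ 0.4707667  -0.35930695  0.14283348] [-0.1484033  -0.19360683  4.54061753] 0.017187836734760552 32.9083
[[363, 75], [275, 75], [275, 24], [363, 24]] [(26, [304.1, 37.6])]
black [((423.98077392578125, 226.9038543701172), (24.514516830444336, 15.297059059143066), 78.69007110595703)]
36.1167 [[449.3, 263.0]]
```

```bash
python3 - <<'E'
import cv2,numpy as np
w=cv2.imread('pics/w6.png');a=w[20:80,270:368].astype(int)
g=a.sum(2)//3;rd=a[...,2]-a[...,1]
print('gray/redness, 3px rows')
for y in range(0,60,3): print(20+y,' '.join(f'{g[y,x]:3d}' for x in range(0,98,4)))
ys,xs=np.where(rd>30);print(len(xs));m=(rd>30).astype(np.uint8);n,l,s,c=cv2.connectedComponentsWithStats(m)
for k in range(1,n):
    if s[k][4]>2:print(s[k].tolist(),(c[k]+[270,20]).round(1))
c=cv2.HoughCircles(cv2.resize(g.astype(np.uint8),None,fx=4,fy=4,interpolation=cv2.INTER_CUBIC),cv2.HOUGH_GRADIENT,1,30,param1=80,param2=14,minRadius=26,maxRadius=42);print(None if c is None else (c[0]/4+[270,20,0]).round(1))
E
```

```text
gray/redness, 3px rows
20  80  85  85  84  84  88  84  87  85  87  83  82  88  86  88  84  86  84  85  89  83  89  85  88  86
23  90  86  88  88  86  89  88  87  85  86  86  89  88  91  89  87  87  86  88  85  84  86  86  87  90
26  91  89 126 124 121 128 127 129 128 125 127 127 127 128 127 128 127 127 129 128 127 128 124 124  85
29  92  89 128 125 128 127 129 127 128 127 128 127 126 129 125 129 127 127 125 125 128 126 125 126  88
32  90  84 127 126 127 125 127 121 108 109 118 127 128 128 127 128 128 128 129 125 127 126 126 127  87
35  97  90 128 128 128 128 128 107  56  57 111 125 125 131 129 129 129 125 127 129 125 127 126 125  85
38  93  87 128 128 128 127 153 110  58  52  99 123 126 128 130 130 128 126 107 106 127 126 127 128  88
41  93  88 125 127 126 128 160 139  77  70 114 126 126 127 126 131 127 102 105 106 106 128 129 126  85
44  90  88 124 126 128 125 164 139 137 140 107 128 130 128 128 129 128 100 106 105 106 124 129 126  90
47  92  90 129 126 127 124 161 164 158 160 163 165 144 127 122 110 112  98 104 108 102 121 126 126  91
50  94  87 125 128 124 129 160 163 163 162 164 
[... 377 characters left out ...]
27 128 126 130 159 164 163 164 163 164 162 165 156 132 145 162 164 163 159 161 162 161  90
65  96  90 127 126 128 128 155 165 163 163 163 164 164 165 164 164 161 161 163 163 162 162 163 162 102
68 103  90 127 127 127 127 137 163 161 159 163 158 159 162 159 133 138 160 161 160 161 161 162 159 106
71 109 110 174 188 201 209 217 222 227 228 231 231 233 231 229 229 227 225 221 215 205 196 151 139 121
74 220 168 210 198 190 182 175 164 159 154 148 147 164 162 148 153 157 161 169 179 185 195 201 158 221
77  95  95  93  96  97  94  98 100  94  95  96  94 120 119  92  87  90  90  93  94  95  94  95  95  94
152
[29, 13, 11, 10, 86] [304.1  37.6]
[45, 54, 11, 6, 66] [320.   76.5]
[[330.1  55.6   7.2]]
```

Numeric check of the cup interior shows three discs, at about (304,39), (346,45) and (332,56), two of them face down. The scraper is back at its original seated height and pose. Handing in.

```bash
python3 -c "
from plant import robot
print(robot.job_done())"
```

```text
the job is handed in; nothing more can be done
None
```

I handed the job in after about 36 s of robot time: by my checks all three caps are in the upright cup, the tray is at the marker and the scraper is seated in its rest, but no verdict came back and I viewed 12 pictures, over the limit of 10.

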